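# Index the junction box by one turn of the hand wheel and lock the slide

## Robot

A 6-joint arm with a two-finger parallel gripper is mounted at the origin on the work surface. World frame = base frame: x ahead of the robot, y to its left, z up, the work surface at z = 0. Lengths are in mm, angles in rad, forces in N, time in s.
With the tool pointing down it reaches from about 275 to 750 mm from the base axis. Payload 10.2 kg.
Tool frame: the origin (TCP) lies on the centre line of the jaws, within the pads' length; the fingertips stand 8 mm ahead of it and the grasp point (between the pads) lies 11 mm behind it; x points along the fingers, y is the direction in which the jaws open and shut, and the axes are right-handed (so a half turn about x gives the same grasp; the last joint's range is limited). The gripper opens to 85 mm and grips with 20 to 120 N. Pads are 22 mm wide; open, the fingers measure 114 mm over their backs; the gripper's body (76 mm by 85 mm) begins 54 mm behind the grasp point. The pads swing forward as they close: fully open they stand 13 mm farther back than shut.
Start: joints at [0.9, 0.313, 1.498, -0, 1.331, -0.223], TCP at [227.329, 473.236, 239.294] pointing down, gripper open.
Joint ranges: [-2.94, 2.94], [-0.97, 2.17], [0.19, 2.56], [-1.23, 4.37], [0.02, 3.11], [-2.88, 2.88]. Speed limits (rad/s): [2.39, 2.39, 3.01, 3.14, 3.14, 3.14].

## Interface

Orientations are given as a unit quaternion [w, x, y, z].
In Python, from rig import ctrl, vision, workorder gives the robot as it stands. The module is installed in compiled form; this text tells all that it offers.
- The arm moves only by the shell command python3 -m jog 'ROWS' [OPENING] [FORCE]. ROWS is JSON, a list that holds one entry, the list of rows, each a list of 6 numbers: the shift along the tool's x, y, z in m, then the turn, a rotation vector about the tool's x, y, z in rad. A call has 1 to 12 rows; each row shifts and turns the commanded pose from where the row before left it, along the tool's axes as they then stand; what a row does not reach is not made up. A row lasts 1/8 s, in which the tool goes at most 62.5 mm and 10.7 degrees, less where a joint would pass 70% of its speed; a pose out of reach is approached as far as the arm can. A call is refused whole if a number of a shift passes 0.0625 or a number of a turn 0.188, either way. A call with a gripper value outside its range is refused whole. OPENING is the closure in counts, from 0 (fully open) to 255 (shut), set as the call begins (- or left out, the last holds). The fingers move at their own pace and stop on an object; FORCE is the grip in N (left out, the last holds). Time passes only in rows, so rows that do not move let the fingers close. It gives the time, the measured TCP pose, the force and the opening at its end, in the units of the state.
- ctrl.sense(): the state, without advancing time (a new reading comes with each control period).
- vision.capture(name): name is "scene" or "top" or "wrist"; returns a dict with "image" (420x560x3 uint8, red, green, blue), "mtx" (3x3 intrinsics, pixels), "R" (3x3) and "t" (3): a world point X has camera coordinates R X + t; the wrist camera has in their place "hand_eye" (4x4, takes a point from camera to tool coordinates, whose origin is the TCP and whose axes are the tool frame's). Camera axes: x right, y down, z forward; pixel columns grow to the right and rows downward; lengths in mm; the calibration is good to about 2 mm. A picture is of the moment at which its call begins: read the wrist's pose just before it. There is no depth.
- workorder.finish_job(): hands the job in, once; it reports no verdict.
The state is a dict: "time_s": time; "joints": joint angles; "dq": joint speeds; "tau": joint torques, N m; "eef_pos": TCP position; "ee_rot": TCP orientation; "force": force on the tool from outside, world axes, zero at the start; "wrist_torque": the same for the moment, N m; "grip_width": opening from 0.0 (shut) to 1.0 (fully open).
Only numpy, scipy, OpenCV 4.12 (cv2) and the standard library are available. Lean on these libraries where they do the work, as an engineer would, in place of code of your own. Each camera call takes 0.05 s, during which the arm holds its last target.

## Task

Advance the junction box to its next hole: push the rig's hand wheel round clockwise (seen from above) by its upright handle through exactly one full turn, so that the handle ends where it stood at the start. Then push the small lock lever clockwise all the way to its stop. Push only with the fingertips or the outside of the closed fingers, never gripping the handle or the lever, leave every other thing as it is, and finish clear of everything.

Things in the scene. Friction and masses are not known exactly. Their poses are not given: they have to be found in the camera images.
- rig: Fixed rig: base plate 230 x 580 x 12, gearbox under the hand wheel. Origin on the table under the wheel's axis; z up, -x roughly towards the robot. At +y: carriage with clamped grey junction box (145 or more from the wheel's axis, top 107 above the table) and a fixed pointer bridge (225 or more away, top 155). At -y: the lock lever, and a steel stop pin 46 high beside it.
- wheel_centre (a point): Point on the vertical axis of the hand wheel, 110 above the table. The wheel lies flat: steel rim with three spokes, rim radius 78, rim bar 14 thick, rim top 82 above the table, hub top 87. Nothing else on the rig near the wheel is higher than its handle.
- wheel_handle (a point): Middle of the upright black handle (22 diameter, 60 long, from 75 to 135 above the table) that stands on the rim at the end of one spoke, 78 from the wheel's axis. Turns with the wheel; the handle is rigid on it.
- wheel (a joint): Angle of the hand wheel, rad, grows as the wheel turns clockwise seen from above; one turn is 6.283. It starts anywhere from 0 to 3.0. End stops at -3.5 and 13. Stiff: about 2 to 3 N at the handle, and it stays where it is left. Each turn clockwise moves the carriage 24 away from the wheel.
- lock_pivot (a point): Point on the vertical axis of the lock lever, 72 above the table, at x 30, y -135 in the rig's frame. Lever arm: flat dark bar 14 wide, top 52 above the table, on a boss.
- lock_knob (a point): Point on the axis of the upright black knob (20 diameter, from 42 to 92 above the table) at the end of the lock lever, 60 from its pivot; the point is 72 above the table.
- lock (a joint): Angle of the lock lever, rad, grows clockwise seen from above. 0 = fully open, the arm points straight out along the rig's -y; 1.5 = locked, against its stop, the arm points almost along the rig's -x, towards the robot. Starts at 0 to 0.25. About 2 N at the knob; stays where it is left.
- brush: Bystander: flat paint brush 190 long, lying on the table in front of the rig. Origin about the middle of its length, its x along it.
- screwdriver: Bystander: screwdriver 180 long, lying on the table in front of the rig. Origin about the middle of its length, its x along it.
- gland: Bystander: plastic cable gland, 32 diameter, 34 high, standing on the rig's base plate behind the gap between wheel and lock lever. Origin at the middle of its underside.
- nut: Bystander: flat plastic ring nut, 34 diameter, 8 thick, lying on the rig's base plate at the corner nearest the robot on the lock lever's side. Origin at the middle of its underside.
- screw_jar: Bystander: clear jar 60 diameter, 75 high, standing behind the rig. Origin at the middle of its underside.
- small_box: Bystander: open grey plastic box 100 x 80 x 45 high, standing behind the rig. Origin at the middle of its underside.
- bend: Bystander: grey conduit bend, 20 diameter bar, lying behind the rig, two legs of about 150 at a right angle. Origin beside the middle of its bend, on the table.

How it is judged:
By the outcome, as a careful person would: the job done as asked, in the order asked, and still so for the second after the job is handed in, with the robot touching nothing.
It also fails if it takes over 66 s, if anything falls off the work surface, if the arm or the gripper's body presses on something with over 40 N, if the wrist force passes 120 N, or if a joint passes its speed limit or range.

## Working session

There is one attempt and no reset: what is moved stays moved. The work goes in short steps, Python scripts to look and compute and a shell command to move; the robot and the scene stay as the last step left them, time stands still between calls to the robot, and variables do not carry over. Pictures are saved under pics/ and viewed, and the job is handed in when it is done.

```bash
mkdir -p pics
python3 - <<'E'
from rig import ctrl, vision
import cv2
s=ctrl.sense(); print(s)
for n in ("scene","top"):
    c=vision.capture(n); cv2.imwrite(f"pics/{n}0.png",cv2.resize(c["image"][:,:,::-1],(784,588)))
    print(n,c["mtx"].tolist(),c["R"].tolist(),c["t"].tolist())
E
```

```text
{'time_s': 0.0, 'joints': array([ 8.99655275e-01,  3.13491021e-01,  1.49842738e+00, -2.06686661e-05,
        1.33100531e+00, -2.23429025e-01]), 'dq': array([-0.00059396, -0.00030748,  0.00092421, -0.00102866, -0.0005425 ,
       -0.00044504]), 'tau': array([ 4.37318949e-04, -4.12264681e+01, -2.59743655e+01, -1.65205865e-04,
        4.11902613e-03,  1.90010303e-05]), 'eef_pos': array([227.14828803, 473.04581852, 238.71773495]), 'ee_rot': array([ 0.68926664,  0.15654228,  0.68966092, -0.15739703]), 'force': array([ 0.03481531,  0.42320966, -0.08943649]), 'wrist_torque': array([0.02406071, 0.02041337, 0.06056792]), 'grip_width': 0.9985139429188964}
scene [[394.53535592407945, 0.0, 279.53655786724556], [0.0, 394.53535592407945, 207.1541830625074], [0.0, 0.0, 1.0]] [[0.049489157168665664, 0.9987001491216133, 0.012199814228189103], [0.7478549151673164, -0.028957062079461113, -0.6632303630080666], [-0.6620149916601745, 0.04194640270861681, -0.7483158758953237]] [-47.79654127437759, -385.5070394140019, 1140.081853743675]
top [[479.2573374575523, 0.0, 276.13726605809455], [0.0, 479.2573374575523, 211.6375430598381], [0.0, 0.0, 1.0]] [[-0.0114013067038983, -0.9996096321118304, -0.025506736261119534], [-0.9979422826678879, 0.01298448668834935, -0.06279015503281471], [0.06309683565004247, 0.024738360792314937, -0.9977007581616145]] [19.378105900421378, 583.0032034039089, 928.1987052756656]
```

View pics/scene0.png

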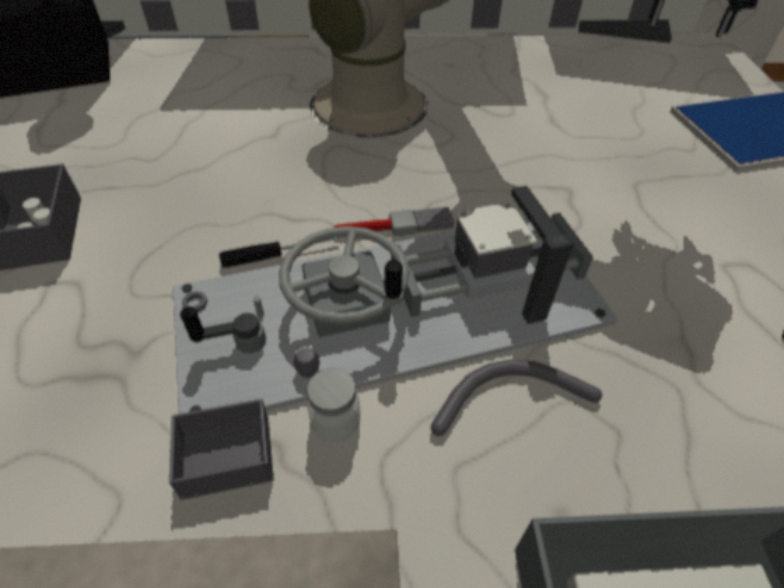

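View pics/top0.png

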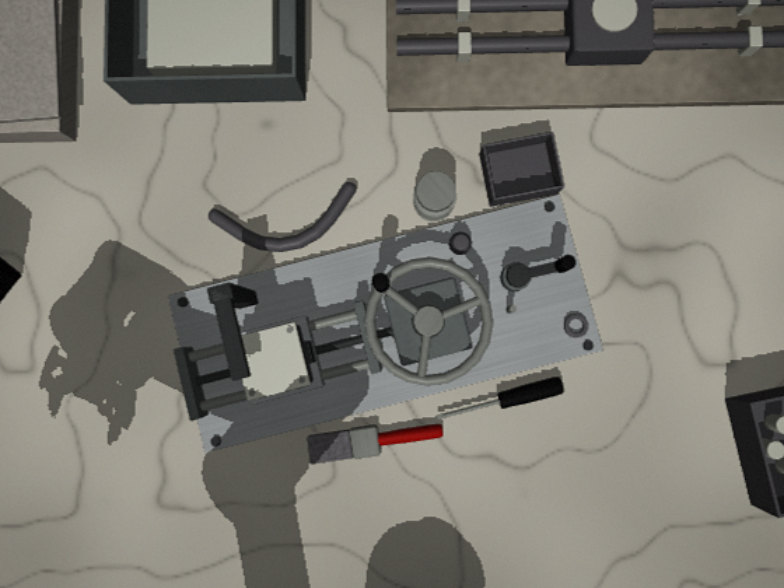

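```bash
cat > h.py <<'E'
import numpy as np
from rig import ctrl, vision
def ray(c,u,v,z):
    K,R,t=map(np.array,(c["mtx"],c["R"],c["t"]))
    d=R.T@np.linalg.inv(K)@np.array([u,v,1.]); o=-R.T@t
    return o+d*(z-o[2])/d[2]
def proj(c,X):
    K,R,t=map(np.array,(c["mtx"],c["R"],c["t"])); p=K@(R@np.array(X,float)+t); return p[:2]/p[2]
E
python3 - <<'E'
import cv2
from h import *
c=vision.capture("top");i=c["image"][:,:,::-1]
cv2.imwrite("pics/tc.png",cv2.resize(i[165:295,245:445],(800,520),interpolation=cv2.INTER_CUBIC))
c=vision.capture("scene");i=c["image"][:,:,::-1]
cv2.imwrite("pics/sc.png",cv2.resize(i[145:285,110:310],(800,560),interpolation=cv2.INTER_CUBIC))
E
```

```text
(no output)
```

View pics/tc.png

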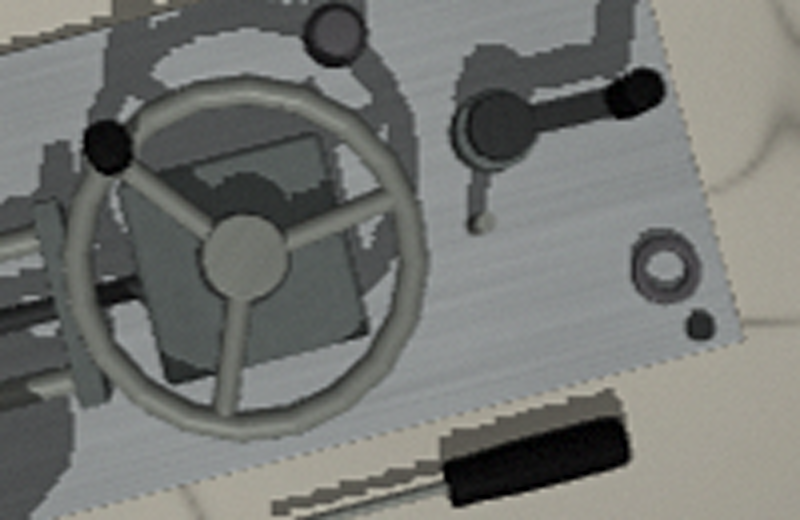

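View pics/sc.png

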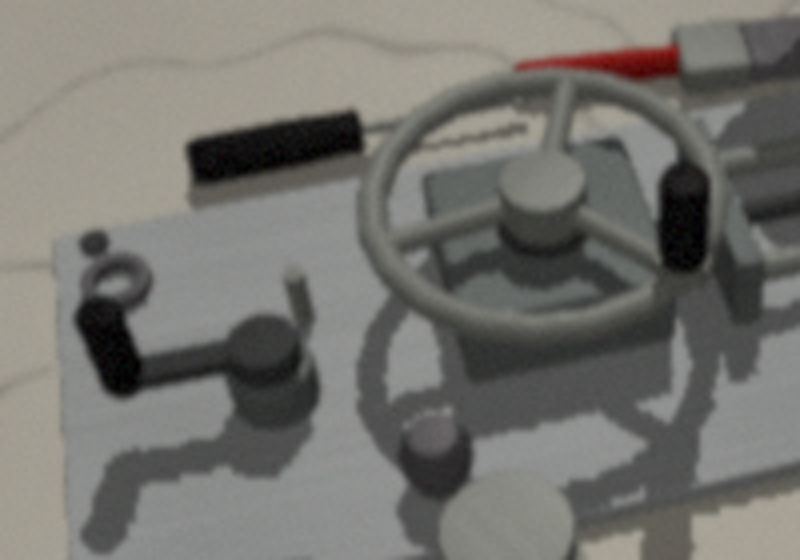

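Run:
```python
from h import *
T=vision.capture("top");S=vision.capture("scene")
def tt(x,y,z): return ray(T,245+x/4-.4,165+y/4-.4,z).round(1)
def ss(x,y,z): return ray(S,110+x/4-.4,145+y/4-.4,z).round(1)
for n,a,b,z in [("hub",(245,257),(542,180),87),("rim",(247,256),(542,200),82),("handle",(107,147),(686,176),135),("knob",(645,90),(97,308),92),("piv",(502,125),(265,338),57),("pin",(482,222),(292,270),46),("gland",(337,33),(440,432),46),("nut",(665,266),(115,278),20),("corner",(745,342),(52,240),12)]:
    print(n,tt(*a,z),ss(*b,z))
for n,u,v,z in [("bridge t",215,290,155)]: print(n,ray(T,u/1.4,v/1.4,z))
for p in [(569,197),(603,349),(170,296),(203,450)]: print(ray(T,p[0]/1.4,p[1]/1.4,12).round(1))
```

```text
hub [546.7 -43.3  87. ] [548.8 -42.4  87. ]
rim [547.3 -44.4  82. ] [556.4 -42.6  82. ]
handle [593.8  17.5 135. ] [595.3  19.3 135. ]
knob [ 620.1 -225.6   92. ] [ 620.3 -224.8   92. ]
piv [ 608.3 -166.6   57. ] [ 610.7 -163.7   57. ]
pin [ 563.1 -157.9   46. ] [ 562.3 -159.4   46. ]
gland [654.9 -90.6  46. ] [655.8 -86.8  46. ]
nut [ 541.6 -250.6   20. ] [ 541.3 -250.2   20. ]
corner [ 504.  -290.5   12. ] [ 508.2 -289.2   12. ]
bridge t [584.94966468 217.48512382 155.        ]
[ 721.9 -249.1   12. ]
[ 505.6 -290.3   12. ]
[588.1 322.8  12. ]
[369.8 273.9  12. ]
```

```bash
cat >> h.py <<'E'
from scipy.spatial.transform import Rotation as Ro
def tool():
    s=ctrl.sense(); q=s["ee_rot"]; R=Ro.from_quat([q[1],q[2],q[3],q[0]]).as_matrix(); return s,R
def st():
    s,R=tool(); print("t %.2f"%s["time_s"],"pos",s["eef_pos"].round(1),"xax",R[:,0].round(3),"zyaw %.1f"%np.degrees(np.arctan2(R[1,2],R[0,2])),"q",s["joints"].round(2),"F",s["force"].round(1),"grip %.2f"%s["grip_width"]); return s,R
C=np.array([547.5,-43.0])
E
python3 - <<'E'
from h import *
s,R=st(); print(R.round(3))
E
```

```text
t 0.30 pos [227.3 473.2 239.1] xax [-0. -0. -1.] zyaw -25.7 q [ 0.9   0.31  1.5  -0.    1.33 -0.22] F [1.3 0.  0.1] grip 1.00
[[-0.     0.433  0.901]
 [-0.     0.901 -0.433]
 [-1.    -0.    -0.   ]]
```

```bash
python3 -m jog '[[[0,-0.021,0.041,0,0,0],[0,-0.021,0.041,0,0,0],[0,-0.021,0.041,0,0,0],[0,-0.021,0.041,0,0,0],[0,-0.021,0.041,0,0,0],[0,-0.021,0.041,0,0,0],[0,-0.021,0.041,0,0,0],[0,-0.021,0.041,0,0,0],[0,-0.021,0.041,0,0,0],[0,-0.021,0.041,0,0,0],[0,-0.021,0.041,0,0,0],[0,-0.021,0.041,0,0,0]]]' 255 60
python3 -m jog '[[[0,0,0,-0.137,0,0],[0,0,0,-0.137,0,0],[0,0,0,0,0,0],[0,0,0,0,0,0]]]'
python3 - <<'E'
from h import *
import cv2
s,R=st()
d=np.array([561,33.8,s["eef_pos"][2]])-s["eef_pos"]; print("tool delta",(R.T@d).round(1))
c=vision.capture("wrist"); cv2.imwrite("pics/w1.png",c["image"][:,:,::-1]); print(c["hand_eye"],c["mtx"])
E
```

```text
time_s: 1.8
eef_pos: [562.5, 31.7, 239.3]
ee_rot: [0.689, 0.157, 0.689, -0.157]
force: [0.5, -0.9, 0.8]
grip_width: 0.001
time_s: 2.3
eef_pos: [561.7, 33.1, 239.3]
ee_rot: [0.704, 0.062, 0.704, -0.062]
force: [0.2, -0.1, 0.0]
grip_width: 0.002
t 2.30 pos [561.7  33.1 239.3] xax [-0. -0. -1.] zyaw -10.1 q [-0.15  0.4   1.38 -0.    1.36 -1.54] F [ 0.2 -0.1  0. ] grip 0.00
tool delta [ 0.   0.5 -0.8]
[[ 1.88802646e-04 -2.93262786e-01  9.56031852e-01 -1.33976676e+02]
 [ 9.99999812e-01 -5.02178904e-04 -3.51529077e-04  4.31344088e-01]
 [ 5.83189424e-04  9.56031739e-01  2.93262637e-01 -7.48589303e+01]
 [ 0.00000000e+00  0.00000000e+00  0.00000000e+00  1.00000000e+00]] [[329.58596308   0.         276.31431612]
 [  0.         329.58596308 208.9334003 ]
 [  0.           0.           1.        ]]
```

View pics/w1.png

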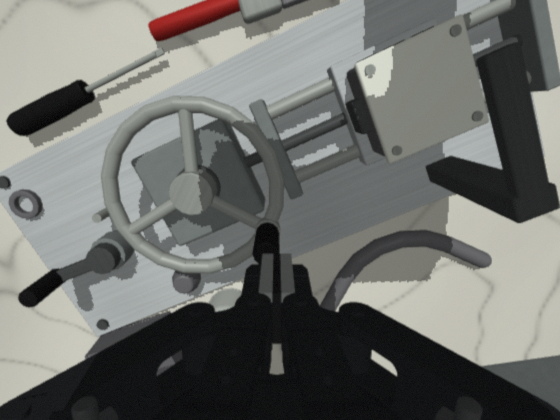

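```bash
cat >> h.py <<'E'
def wray(c,s,R,u,v,z):
    H=np.array(c["hand_eye"]); d=R@H[:3,:3]@np.linalg.inv(c["mtx"])@np.array([u,v,1.]); o=s["eef_pos"]+R@H[:3,3]
    return (o+d*(z-o[2])/d[2]).round(1)
E
python3 - <<'E'
from h import *
import cv2
s,R=tool(); c=vision.capture("wrist")
for n,u,v,z in [("hub",193,191,87),("rim",193,184,82),("pin",97,217,46),("piv",109,255,57),("knob",28,299,92),("nut",25,205,20)]: print(n,wray(c,s,R,u,v,z))
i=c["image"][:,:,::-1]; cv2.imwrite("pics/w1c.png",cv2.resize(i[150:350,170:370],(800,800)[:2],interpolation=cv2.INTER_CUBIC)[:600])
E
```

```text
hub [544.9 -39.1  87. ]
rim [539.6 -39.   82. ]
pin [ 562.7 -157.3   46. ]
piv [ 602.6 -152.    57. ]
knob [ 621.  -222.9   92. ]
nut [ 541. -248.   20.]
```

View pics/w1c.png

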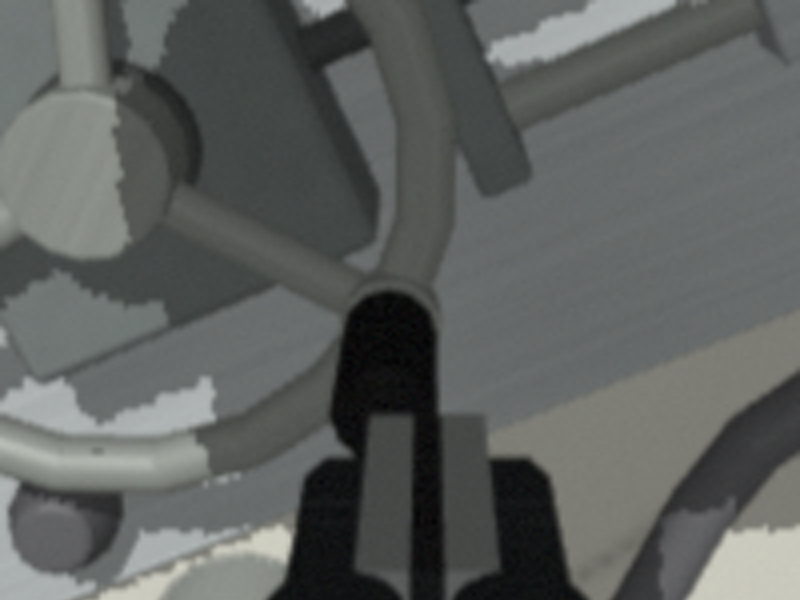

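```bash
python3 -m jog '[[[0.033,0,0,0,0,0],[0.033,0,0,0,0,0],[0.033,0,0,0,0,0],[0.034,0,0,0,0,0],[0,0,0,0,0,0],[0,0,0,0,0,0]]]'
python3 - <<'E'
from h import *
import cv2
s,R=st()
for n in("wrist","scene"):
    i=vision.capture(n)["image"][:,:,::-1]; 
    cv2.imwrite(f"pics/{n}2.png",i if n=="wrist" else cv2.resize(i[60:285,110:410],(800,600),interpolation=cv2.INTER_CUBIC))
p=s["eef_pos"][:2]-C; print(np.hypot(*p),np.degrees(np.arctan2(p[1],p[0])))
E
```

```text
time_s: 3.15
eef_pos: [562.4, 33.0, 107.8]
ee_rot: [0.705, 0.061, 0.704, -0.062]
force: [0.4, -0.2, 0.1]
grip_width: -0.001
t 3.15 pos [562.4  33.  107.8] xax [ 0.002 -0.    -1.   ] zyaw -10.0 q [-0.15  0.53  1.54 -0.    1.07 -1.55] F [ 0.4 -0.2  0.1] grip -0.00
77.44995672836112 78.87863881209184
```

View pics/scene2.png

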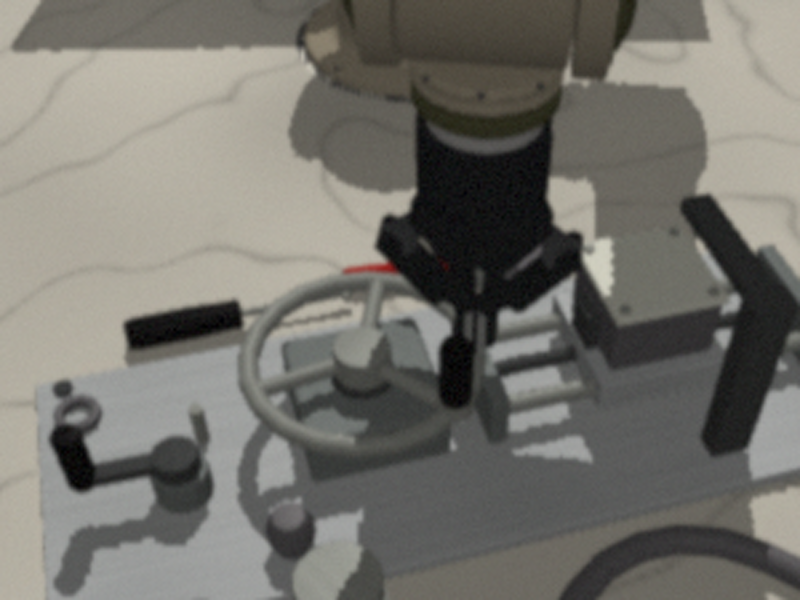

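View pics/wrist2.png

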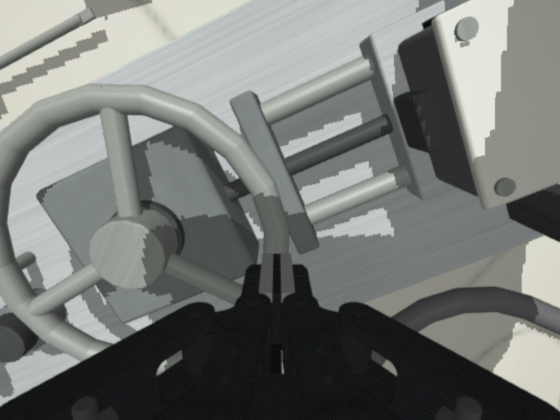

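```bash
python3 -m jog '[[[0.001,0,0.004,0.07,0,0],[0,-0.0004,0.0055,0.07,0,0],[0,-0.0003,0.0051,0.0655,0,0],[0,-0.0003,0.0051,0.0655,0,0],[0,-0.0003,0.0051,0.0655,0,0],[0,-0.0003,0.0051,0.0655,0,0]]]'
python3 - <<'E'
from h import *
s,R=st()
p=s["eef_pos"][:2]-C; print(np.hypot(*p),np.degrees(np.arctan2(p[1],p[0])))
E
```

```text
time_s: 4.0
eef_pos: [589.4, 21.7, 106.5]
ee_rot: [0.678, 0.202, 0.677, -0.201]
force: [-0.2, 1.1, 0.7]
grip_width: 0.002
t 4.00 pos [589.4  21.7 106.5] xax [ 0.001  0.    -1.   ] zyaw -33.1 q [-0.16  0.58  1.46  0.    1.1  -1.16] F [-0.2  1.1  0.7] grip 0.00
77.11341081121772 57.045361654388046
```

Run:
```python
from h import *
import cv2
i=vision.capture("scene")["image"][:,:,::-1]; cv2.imwrite("pics/s3.png",cv2.resize(i[60:285,110:410],(800,600),interpolation=cv2.INTER_CUBIC))
```

```text
(no output)
```

View pics/s3.png

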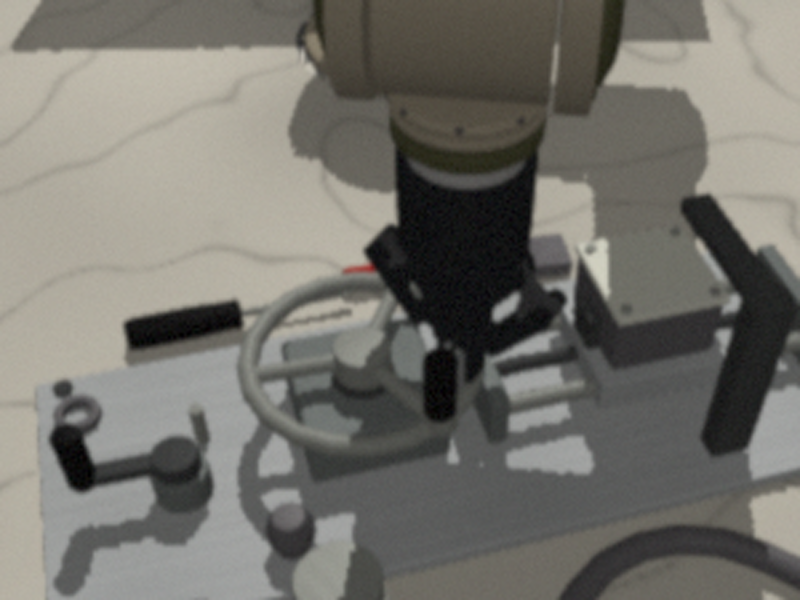

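```bash
python3 -m jog '[[[0,-0.0006,0.0102,0.131,0,0],[0,-0.0007,0.0102,0.131,0,0],[0,-0.0007,0.0102,0.131,0,0],[0,-0.0007,0.0102,0.131,0,0],[0,-0.0007,0.0102,0.131,0,0],[0,-0.0007,0.0102,0.131,0,0],[0,-0.0007,0.0102,0.131,0,0],[0,-0.0007,0.0102,0.131,0,0],[0,-0.0007,0.0102,0.131,0,0],[0,-0.0007,0.0102,0.131,0,0],[0,-0.0007,0.0102,0.131,0,0],[0,-0.0007,0.0102,0.131,0,0]]]'
python3 - <<'E'
from h import *
p=ray(vision.capture("scene"),275,193,135)[:2]-C;
s,R=st()
p=s["eef_pos"][:2]-C; print(np.hypot(*p),np.degrees(np.arctan2(p[1],p[0])))
import cv2
i=vision.capture("scene")["image"][:,:,::-1]; cv2.imwrite("pics/s4.png",cv2.resize(i[60:285,110:410],(800,600),interpolation=cv2.INTER_CUBIC))
E
```

```text
time_s: 5.55
eef_pos: [611.8, -86.5, 106.3]
ee_rot: [0.336, 0.623, 0.336, -0.622]
force: [0.4, 3.1, 0.1]
grip_width: 0.001
t 5.60 pos [611.4 -87.6 106.2] xax [ 0.001 -0.    -1.   ] zyaw -123.6 q [-0.33  0.64  1.36 -0.    1.14  0.25] F [-1.  -1.1  0.3] grip 0.00
77.93943137468679 -34.945083203616804
```

View pics/s4.png

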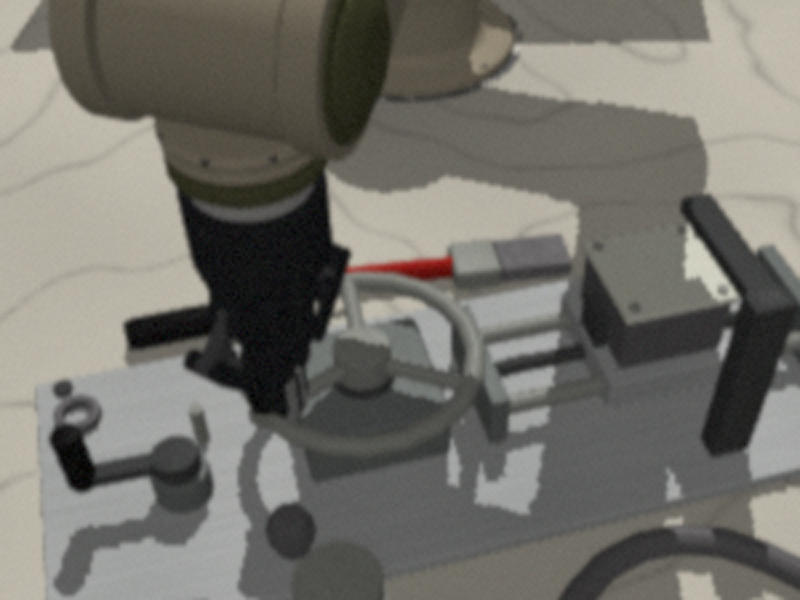

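```bash
python3 -m jog '[[[0,-0.0006,0.0102,0.131,0,0],[0,-0.0007,0.0102,0.131,0,0],[0,-0.0007,0.0102,0.131,0,0],[0,-0.0007,0.0102,0.131,0,0],[0,-0.0007,0.0102,0.131,0,0],[0,-0.0007,0.0102,0.131,0,0],[0,-0.0007,0.0102,0.131,0,0],[0,-0.0007,0.0102,0.131,0,0],[0,-0.0007,0.0102,0.131,0,0],[0,0,0,0,0,0]]]'
python3 - <<'E'
from h import *
s,R=st()
p=s["eef_pos"][:2]-C; print(np.hypot(*p),np.degrees(np.arctan2(p[1],p[0])))
import cv2
i=vision.capture("top")["image"][:,:,::-1]; cv2.imwrite("pics/t5.png",cv2.resize(i,(784,588)))
E
```

```text
time_s: 6.9
eef_pos: [532.0, -120.6, 106.0]
ee_rot: [-0.064, 0.704, -0.064, -0.704]
force: [-0.6, 0.9, 0.2]
grip_width: -0.0
t 6.90 pos [ 532.  -120.6  106. ] xax [ 0.001 -0.001 -1.   ] zyaw 169.6 q [-0.44  0.5   1.6  -0.    1.04  1.31] F [-0.6  0.9  0.2] grip -0.00
79.10634197729003 -101.31732291757386
```

View pics/t5.png

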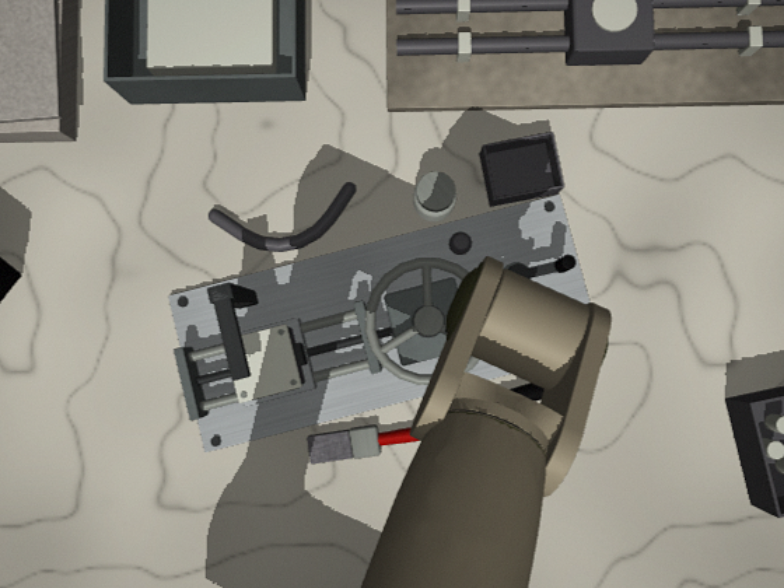

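```bash
python3 -m jog '[[[0,0,-0.008,0,0,0],[0,0,-0.008,0,0,0],[0,0,0,-0.175,0,0],[0,0,0,-0.175,0,0],[0,0,0,-0.175,0,0],[0,0,0,-0.175,0,0],[0,0,0,-0.175,0,0],[0,0,0,-0.175,0,0],[0,0,0,-0.175,0,0],[0,0,0,-0.175,0,0],[0,0,0,-0.175,0,0],[0,0,0,-0.175,0,0]]]'
python3 -m jog '[[[0,0,0,-0.175,0,0],[0,0,0,-0.175,0,0],[0,0,0,-0.175,0,0],[0,0,0,-0.175,0,0],[0,0,0,-0.175,0,0],[0,0,0,-0.175,0,0],[0,0,0,-0.175,0,0],[0,0,0,-0.167,0,0],[0,0,0,0,0,0],[0,0,0,0,0,0]]]'
python3 - <<'E'
from h import *
s,R=st()
p=s["eef_pos"][:2]-C; print(np.hypot(*p),np.degrees(np.arctan2(p[1],p[0])))
for ph in (-95,-98): 
    a=np.radians(ph); q=C+78*np.array([np.cos(a),np.sin(a)]); print(ph,(R.T@np.r_[q-s["eef_pos"][:2],0]).round(1))
E
```

```text
time_s: 8.45
eef_pos: [548.2, -123.8, 105.2]
ee_rot: [0.5, 0.5, 0.5, -0.5]
force: [0.1, -0.8, 0.5]
grip_width: 0.001
time_s: 9.7
eef_pos: [547.8, -123.7, 105.2]
ee_rot: [0.704, 0.066, 0.704, -0.066]
force: [-0.7, -0.1, 0.3]
grip_width: -0.003
t 9.70 pos [ 547.8 -123.7  105.2] xax [-0. -0. -1.] zyaw -10.7 q [-0.43  0.53  1.55 -0.    1.06 -1.81] F [-0.7 -0.1  0.3] grip -0.00
80.67310774462223 -89.76586320418987
-95 [ 0.   1.6 -7.6]
-98 [  0.    1.3 -11.6]
```

```bash
python3 -m jog '[[[0,0.0006,-0.0078,0,0,0],[0,0.0006,-0.0078,0,0,0],[0,0.0007,-0.0102,0.131,0,0],[0,0.0007,-0.0102,0.131,0,0],[0,0.0007,-0.0102,0.131,0,0],[0,0.0007,-0.0102,0.131,0,0],[0,0.0007,-0.0102,0.131,0,0],[0,0.0007,-0.0102,0.131,0,0],[0,0.0007,-0.0102,0.131,0,0],[0,0.0007,-0.0102,0.131,0,0],[0,0,0,0,0,0]]]'
python3 - <<'E'
from h import *
s,R=st()
p=s["eef_pos"][:2]-C; print(np.hypot(*p),np.degrees(np.arctan2(p[1],p[0])))
import cv2
i=vision.capture("top")["image"][:,:,::-1]; cv2.imwrite("pics/t6.png",cv2.resize(i,(784,588)))
E
```

```text
time_s: 11.08
eef_pos: [472.8, -68.1, 105.5]
ee_rot: [0.577, 0.408, 0.577, -0.408]
force: [-0.4, -0.1, -0.0]
grip_width: -0.001
t 11.07 pos [472.8 -68.1 105.5] xax [ 0.  0. -1.] zyaw -70.6 q [-0.39  0.37  1.81  0.    0.97 -0.73] F [-0.4 -0.1 -0. ] grip -0.00
78.79445098144335 -161.40352252660054
```

View pics/t6.png

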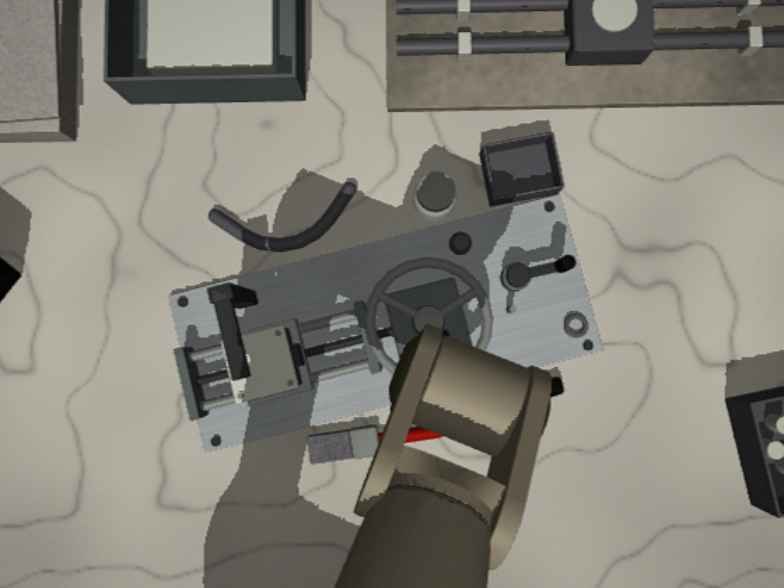

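```bash
python3 -m jog '[[[0,0.0008,-0.0102,0.131,0,0],[0,0.0008,-0.0102,0.131,0,0],[0,0.0007,-0.0102,0.131,0,0],[0,0.0007,-0.0102,0.131,0,0],[0,0.0007,-0.0102,0.131,0,0],[0,0.0007,-0.0102,0.131,0,0],[0,0.0007,-0.0102,0.131,0,0],[0,0.0007,-0.0102,0.131,0,0],[0,0.0007,-0.0102,0.131,0,0],[0,0.0007,-0.0102,0.131,0,0],[0,0.0007,-0.0102,0.131,0,0],[0,0,0,0,0,0]]]'
python3 - <<'E'
from h import *
s,R=st()
p=s["eef_pos"][:2]-C; print(np.hypot(*p),np.degrees(np.arctan2(p[1],p[0])))
import cv2
i=vision.capture("top")["image"][:,:,::-1]; cv2.imwrite("pics/t7.png",cv2.resize(i,(784,588)))
E
```

```text
time_s: 12.62
eef_pos: [512.4, 26.9, 105.2]
ee_rot: [0.165, 0.688, 0.165, -0.688]
force: [-0.1, -0.8, 0.0]
grip_width: 0.001
t 12.62 pos [512.4  26.9 105.2] xax [ 0.  0. -1.] zyaw -153.0 q [-0.18  0.44  1.7   0.    1.    0.92] F [-0.1 -0.8  0. ] grip 0.00
78.23598302742866 116.63516825616503
```

View pics/t7.png

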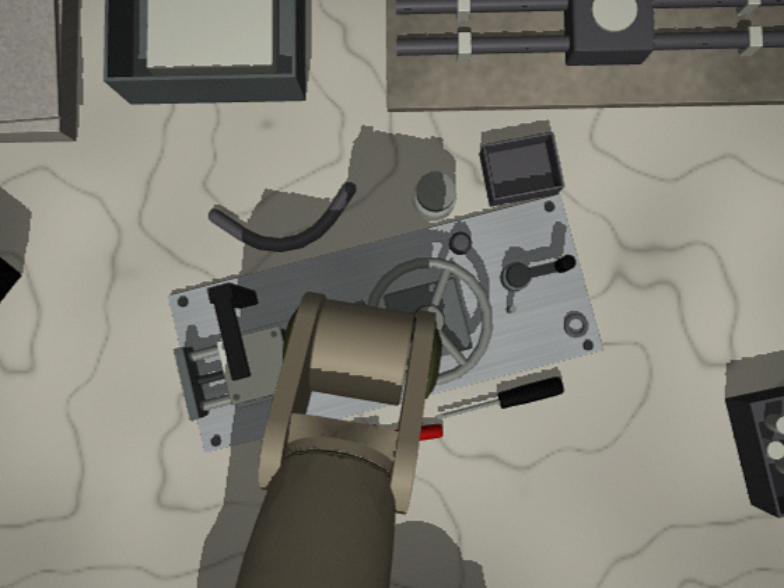

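```bash
python3 -m jog '[[[0,0.0008,-0.0102,0.131,0,0],[0,0.0008,-0.0102,0.131,0,0],[0,0.0007,-0.0102,0.131,0,0],[0,0.0007,-0.0102,0.131,0,0],[0,0.0005,-0.0068,0.087,0,0],[0,0,0,0,0,0],[0,0,0,0,0,0]]]'
python3 - <<'E'
from h import *
s,R=st()
p=s["eef_pos"][:2]-C; print(np.hypot(*p),np.degrees(np.arctan2(p[1],p[0])))
import cv2
i=vision.capture("scene")["image"][:,:,::-1]; cv2.imwrite("pics/s8.png",cv2.resize(i[145:285,110:310],(800,560),interpolation=cv2.INTER_CUBIC))
i=vision.capture("top")["image"][:,:,::-1]; cv2.imwrite("pics/t8.png",cv2.resize(i[165:295,245:445],(800,520),interpolation=cv2.INTER_CUBIC))
E
```

```text
time_s: 13.55
eef_pos: [558.4, 33.9, 105.3]
ee_rot: [0.05, -0.705, 0.05, 0.705]
force: [-0.4, 0.6, -0.4]
grip_width: -0.002
t 13.55 pos [558.4  33.9 105.3] xax [-0. -0. -1.] zyaw 172.0 q [-0.15  0.52  1.56 -0.    1.06  1.56] F [-0.4  0.6 -0.4] grip -0.00
77.68914938806194 81.95056099973468
```

View pics/s8.png

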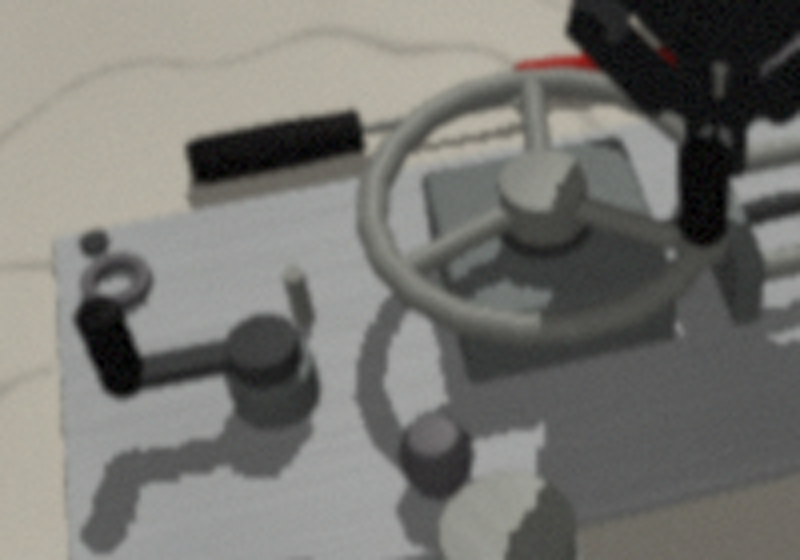

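View pics/t8.png

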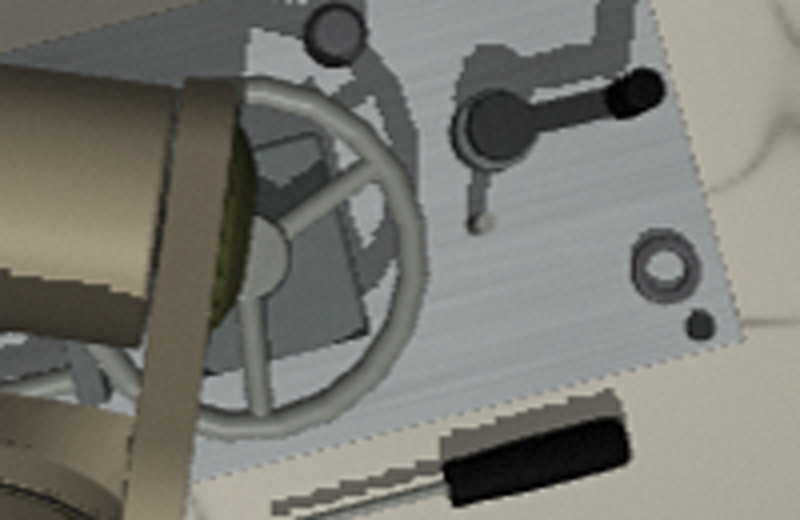

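```bash
python3 -m jog '[[[0,0.0003,-0.0048,0.061,0,0],[0,0.0002,-0.0048,0.061,0,0],[0,0.0002,-0.0048,0.061,0,0],[0,0,0,0,0,0],[0,0,0,0,0,0]]]'
python3 - <<'E'
from h import *
s,R=st()
p=s["eef_pos"][:2]-C; print(np.hypot(*p),np.degrees(np.arctan2(p[1],p[0])))
import cv2
i=vision.capture("scene")["image"][:,:,::-1]; cv2.imwrite("pics/s9.png",cv2.resize(i[145:285,110:310],(800,560),interpolation=cv2.INTER_CUBIC))
i=vision.capture("top")["image"][:,:,::-1]; cv2.imwrite("pics/t9.png",cv2.resize(i[165:295,245:445],(800,520),interpolation=cv2.INTER_CUBIC))
E
```

```text
time_s: 14.28
eef_pos: [572.5, 30.5, 105.3]
ee_rot: [-0.114, 0.698, -0.114, -0.698]
force: [0.1, -0.0, 0.2]
grip_width: 0.001
t 14.28 pos [572.5  30.5 105.3] xax [ 0. -0. -1.] zyaw 161.4 q [-0.15  0.55  1.51 -0.    1.08  1.74] F [ 0.1 -0.   0.2] grip 0.00
77.62511957592962 71.22780769357968
```

View pics/s9.png

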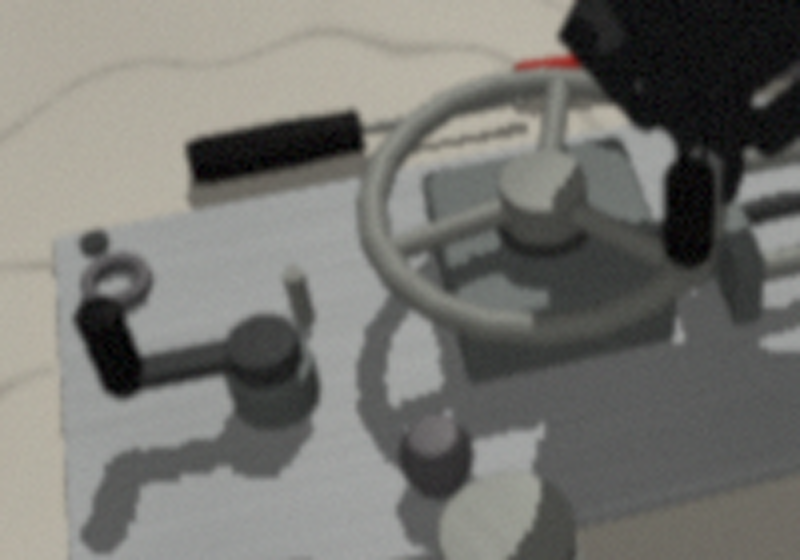

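View pics/t9.png

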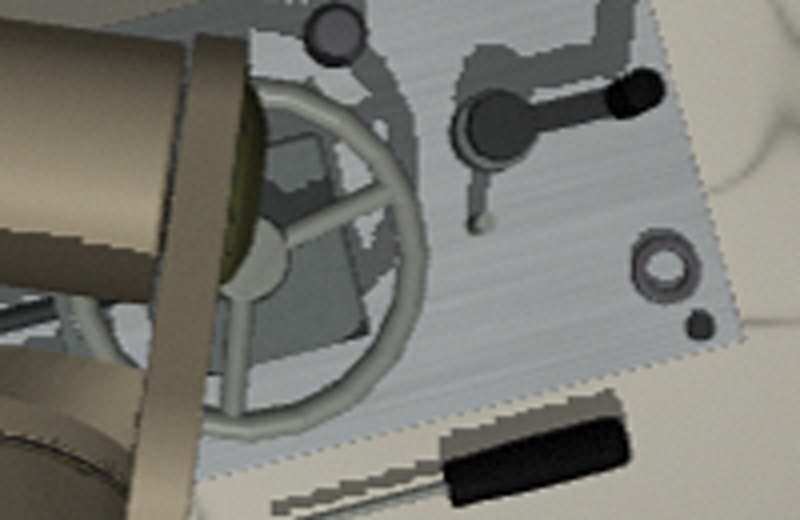

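```bash
cat > pol.py <<'E'
import cv2,numpy as np,sys
for f in sys.argv[1:]:
    g=cv2.imread(f,0)
    P=cv2.warpPolar(g,(160,1440),(246.5,256.5),160,cv2.INTER_LINEAR+cv2.WARP_POLAR_LINEAR)
    for a0,a1,n in ((60,110,"bottom"),(-45,5,"right"),(190,240,"handle spoke")):
        idx=np.arange(a0*4,a1*4)%1440
        prof=P[idx][:,95:125].mean(1)
        d=np.gradient(cv2.GaussianBlur(prof.reshape(-1,1),(1,9),0).ravel())
        i,j=d.argmax(),d.argmin(); print(f,n,"rise %.1f fall %.1f mid %.1f"%(a0+i/4,a0+j/4,a0+(i+j)/8))
E
python3 pol.py pics/tc.png pics/t8.png pics/t9.png
```

```text
pics/tc.png bottom rise 95.5 fall 103.0 mid 99.2
pics/tc.png right rise -26.0 fall -29.5 mid -27.8
pics/tc.png handle spoke rise 211.0 fall 221.0 mid 216.0
pics/t8.png bottom rise 82.0 fall 77.2 mid 79.6
pics/t8.png right rise -40.5 fall -30.2 mid -35.4
pics/t8.png handle spoke rise 228.0 fall 203.8 mid 215.9
pics/t9.png bottom rise 92.8 fall 100.2 mid 96.5
pics/t9.png right rise -29.0 fall -4.0 mid -16.5
pics/t9.png handle spoke rise 234.8 fall 213.2 mid 224.0
```

```bash
python3 -m jog '[[[0,0.0001,-0.0018,0.023,0,0],[0,0.0001,-0.0019,0.023,0,0],[0,0,0,0,0,0],[0,0,0,0,0,0]]]'
python3 - <<'E'
from h import *
s,R=st()
import cv2
i=vision.capture("top")["image"][:,:,::-1]; cv2.imwrite("pics/t10.png",cv2.resize(i[165:295,245:445],(800,520),interpolation=cv2.INTER_CUBIC))
E
python3 pol.py pics/tc.png pics/t10.png
```

```text
time_s: 14.88
eef_pos: [576.2, 29.0, 105.3]
ee_rot: [-0.131, 0.695, -0.131, -0.695]
force: [0.2, 0.4, -0.4]
grip_width: -0.004
t 14.88 pos [576.2  29.  105.3] xax [ 0. -0. -1.] zyaw 158.7 q [-0.15  0.56  1.5  -0.    1.08  1.79] F [ 0.2  0.4 -0.4] grip -0.00
pics/tc.png bottom rise 95.5 fall 103.0 mid 99.2
pics/tc.png right rise -26.0 fall -29.5 mid -27.8
pics/tc.png handle spoke rise 211.0 fall 221.0 mid 216.0
pics/t10.png bottom rise 95.5 fall 103.0 mid 99.2
pics/t10.png right rise -26.5 fall -29.5 mid -28.0
pics/t10.png handle spoke rise 232.5 fall 219.8 mid 226.1
```

```bash
python3 -m jog '[[[0,0,0.010,0,0,0],[0,0,0.015,0,0,0],[-0.02,0,0,0,0,0],[-0.04,0,0,0,0,0],[-0.04,0,0,0,0,0],[-0.03,0,0,-0.117,0,0],[0,0,0,-0.18,0,0],[0,0,0,-0.18,0,0],[0,0,0,-0.18,0,0],[0,0,0,-0.18,0,0],[0,0,0,-0.18,0,0],[0,0,0,-0.16,0,0]]]'
python3 - <<'E'
from h import *
s,R=st()
d=np.array([651.7,-208.7,s["eef_pos"][2]])-s["eef_pos"]; print("tool delta",(R.T@d).round(1))
E
```

```text
time_s: 16.42
eef_pos: [552.2, 38.4, 235.2]
ee_rot: [-0.279, -0.65, -0.279, 0.65]
force: [0.4, 0.1, -0.5]
grip_width: 0.004
t 16.43 pos [552.2  38.4 235.2] xax [-0. -0. -1.] zyaw -133.6 q [-0.14  0.38  1.42 -0.    1.35  0.62] F [ 0.4  0.1 -0.5] grip 0.00
tool delta [ -0.  242.4 110.5]
```

```bash
python3 -m jog '[[[0,0.0303,0.0138,0,0,0],[0,0.0303,0.0138,0,0,0],[0,0.0303,0.0138,0,0,0],[0,0.0303,0.0138,0,0,0],[0,0.0303,0.0138,0,0,0],[0,0.0303,0.0138,0,0,0],[0,0.0303,0.0138,0,0,0],[0,0.0303,0.0138,0,0,0],[0,0,0,0,0,0],[0,0,0,0,0,0]]]'
python3 - <<'E'
from h import *
s,R=st()
import cv2
i=vision.capture("top")["image"][:,:,::-1]; cv2.imwrite("pics/t11f.png",cv2.resize(i,(784,588)));cv2.imwrite("pics/t11.png",cv2.resize(i[165:295,245:445],(800,520),interpolation=cv2.INTER_CUBIC))
s,R=tool();c=vision.capture("wrist"); cv2.imwrite("pics/w11.png",c["image"][:,:,::-1])
E
python3 pol.py pics/tc.png pics/t11.png
```

```text
time_s: 17.68
eef_pos: [650.7, -208.7, 235.2]
ee_rot: [-0.277, -0.651, -0.277, 0.651]
force: [-0.7, -0.4, 0.6]
grip_width: -0.0
t 17.68 pos [ 650.7 -208.7  235.2] xax [-0.  0. -1.] zyaw -133.9 q [-0.48  0.69  0.93  0.    1.52  0.28] F [-0.7 -0.4  0.6] grip -0.00
pics/tc.png bottom rise 95.5 fall 103.0 mid 99.2
pics/tc.png right rise -26.0 fall -29.5 mid -27.8
pics/tc.png handle spoke rise 211.0 fall 221.0 mid 216.0
pics/t11.png bottom rise 95.5 fall 103.2 mid 99.4
pics/t11.png right rise -16.5 fall -29.2 mid -22.9
pics/t11.png handle spoke rise 211.2 fall 221.2 mid 216.2
```

View pics/t11.png

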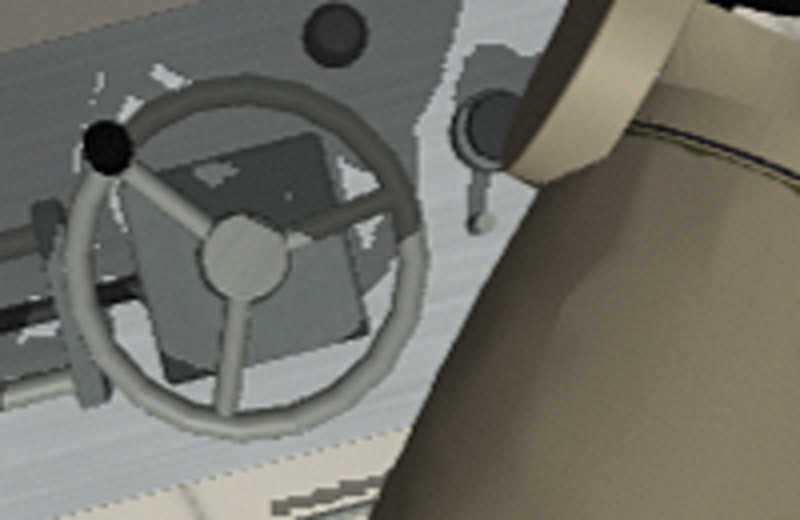

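View pics/w11.png

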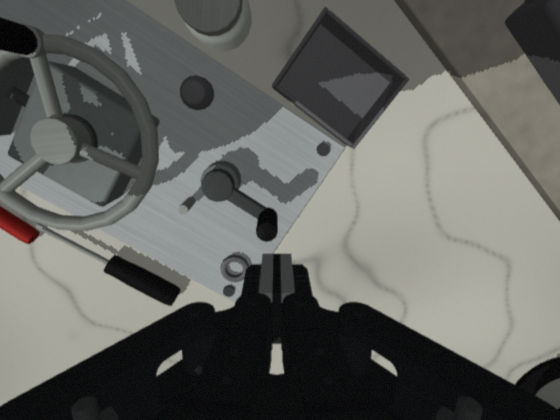

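Run:
```python
from h import *
s,R=tool();c=vision.capture("wrist");H=np.array(c["hand_eye"])
def pw(X):
    p=H[:3,:3].T@(R.T@(np.array(X,float)-s["eef_pos"])-H[:3,3]); p=c["mtx"]@p; return (p[:2]/p[2]).round(0)
for X in [(620,-225,92),(620,-225,42),(608,-167,57),(550.5,-185,92),(541,-250,20),tuple(s["eef_pos"]+[0,0,-8])]: print(X,pw(X))
```

```text
(620, -225, 92) [265. 234.]
(620, -225, 42) [266. 216.]
(608, -167, 57) [215. 188.]
(550.5, -185, 92) [180. 253.]
(541, -250, 20) [234. 269.]
(np.float64(650.7868158172945), np.float64(-208.38851528287427), np.float64(227.62764439301935)) [277. 272.]
```

```bash
python3 -m jog '[[[0.04,0,0,0,0,0],[0.04,0,0,0,0,0],[0.04,0,0,0,0,0],[0.03,0,0,0,0,0],[0.015,0,0,0,0,0],[0,0,0,0,0,0],[0,0,0,0,0,0]]]'
python3 - <<'E'
from h import *
import cv2
s,R=st(); P=np.array([608.3,-167.3]); p=s["eef_pos"][:2]-P; print(np.hypot(*p),np.degrees(np.arctan2(p[1],p[0])))
i=vision.capture("scene")["image"][:,:,::-1]; cv2.imwrite("pics/s12.png",cv2.resize(i[120:285,60:280],(800,600),interpolation=cv2.INTER_CUBIC))
E
```

```text
time_s: 18.7
eef_pos: [651.6, -209.6, 72.0]
ee_rot: [0.278, 0.651, 0.276, -0.65]
force: [-0.2, -0.4, 0.2]
grip_width: -0.0
t 18.70 pos [ 651.6 -209.6   72. ] xax [ 0.002 -0.001 -1.   ] zyaw -133.9 q [-0.48  0.81  1.14  0.    1.19  0.28] F [-0.2 -0.4  0.2] grip -0.00
60.56961788868472 -44.34593106562011
```

View pics/s12.png

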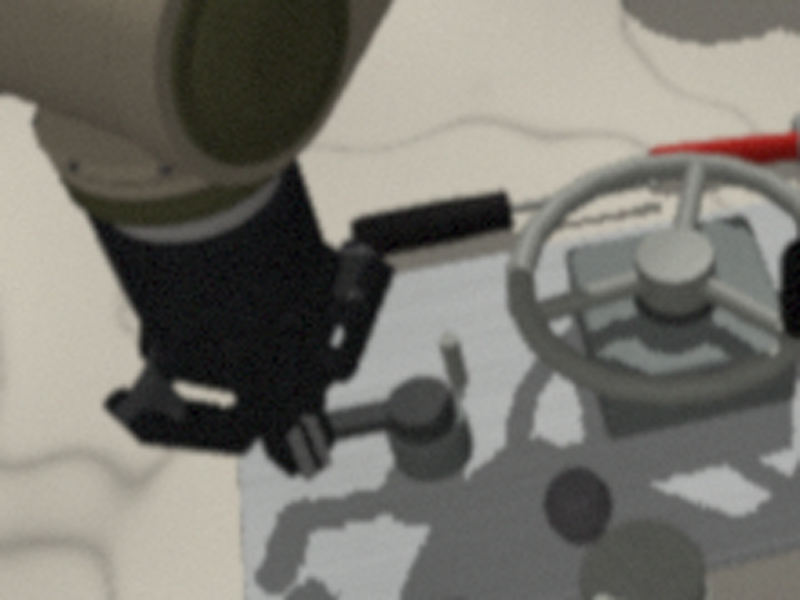

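```bash
python3 -m jog '[[[0.001,-0.0005,0.0078,0.131,0,0],[0,-0.0005,0.0078,0.131,0,0],[0,-0.0005,0.0078,0.131,0,0],[0,-0.0005,0.0078,0.131,0,0],[0,-0.0005,0.0078,0.131,0,0],[0,-0.0005,0.0078,0.131,0,0],[0,-0.0005,0.0078,0.131,0,0],[0,-0.0005,0.0078,0.131,0,0],[0,-0.0005,0.0078,0.131,0,0],[0,0,0,0,0,0],[0,0,0,0,0,0]]]'
python3 - <<'E'
from h import *
import cv2
s,R=st(); P=np.array([608.3,-167.3]); p=s["eef_pos"][:2]-P; print(np.hypot(*p),np.degrees(np.arctan2(p[1],p[0])))
i=vision.capture("scene")["image"][:,:,::-1]; cv2.imwrite("pics/s13.png",cv2.resize(i[120:285,60:280],(800,600),interpolation=cv2.INTER_CUBIC))
E
```

```text
time_s: 20.12
eef_pos: [586.4, -223.9, 69.9]
ee_rot: [-0.13, 0.695, -0.131, -0.695]
force: [-0.2, -0.0, -0.8]
grip_width: -0.0
t 20.12 pos [ 586.4 -223.9   69.9] xax [ 0.001 -0.001 -1.   ] zyaw 158.7 q [-0.55  0.7   1.35 -0.    1.09  1.39] F [-0.2 -0.  -0.8] grip -0.00
60.703018871344106 -111.1072762409994
```

View pics/s13.png

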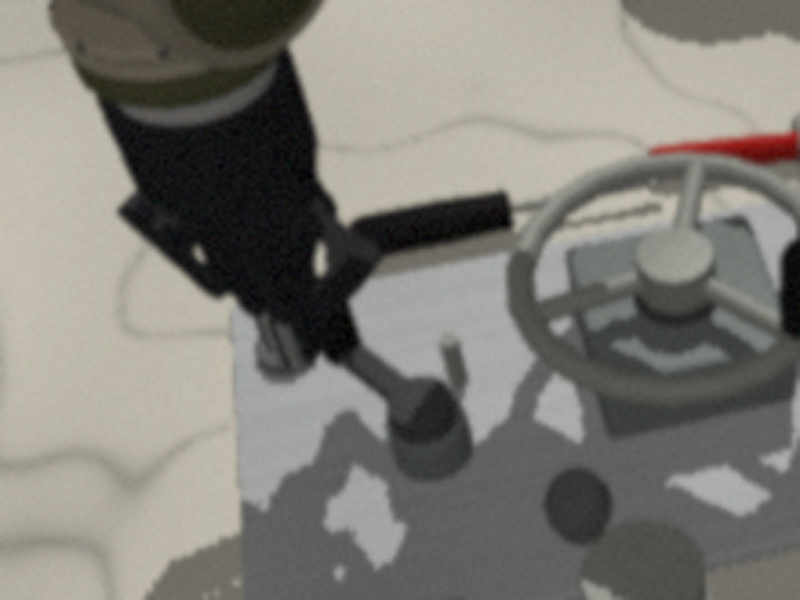

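```bash
python3 -m jog '[[[0,-0.0006,0.0078,0.131,0,0],[0,-0.0006,0.0078,0.131,0,0],[0,-0.0006,0.0078,0.131,0,0],[0,0,0,0,0,0]]]'
python3 -m jog '[[[0,0,0.002,0.034,0,0],[0,-0.0001,0.002,0.034,0,0],[0,0,0,0,0,0]]]'
python3 - <<'E'
from h import *
import cv2
s,R=st(); P=np.array([608.3,-167.3]); p=s["eef_pos"][:2]-P; print(np.hypot(*p),np.degrees(np.arctan2(p[1],p[0])))
i=vision.capture("scene")["image"][:,:,::-1]; cv2.imwrite("pics/s14.png",cv2.resize(i[120:285,60:280],(800,600),interpolation=cv2.INTER_CUBIC))
E
```

```text
time_s: 20.68
eef_pos: [566.7, -210.9, 69.5]
ee_rot: [-0.264, 0.656, -0.264, -0.656]
force: [-0.1, 0.4, 0.8]
grip_width: -0.001
time_s: 21.05
eef_pos: [563.9, -208.1, 69.4]
ee_rot: [-0.287, 0.646, -0.287, -0.646]
force: [0.4, -2.4, 0.3]
grip_width: -0.001
t 21.05 pos [ 563.9 -208.1   69.4] xax [ 0. -0. -1.] zyaw 132.2 q [-0.55  0.65  1.45 -0.    1.04  1.86] F [ 0.4 -2.4  0.3] grip -0.00
60.25090059756206 -137.40739209390642
```

View pics/s14.png

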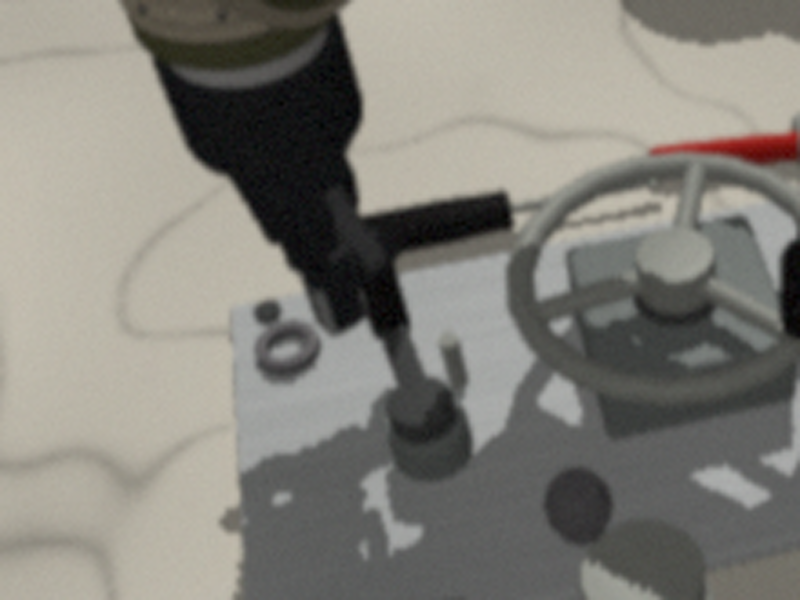

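Nearly there; small steps with force readings until the stop is felt.

```bash
python3 -m jog '[[[0,0,0.0015,0,0,0],[0,0,0,0,0,0]]]'; python3 -m jog '[[[0,0,0.0015,0,0,0],[0,0,0,0,0,0]]]'; python3 -m jog '[[[0,0,0.001,0,0,0],[0,0,0,0,0,0]]]'
```

```text
time_s: 21.35
eef_pos: [563.0, -206.7, 69.4]
ee_rot: [-0.287, 0.647, -0.287, -0.646]
force: [1.3, -0.5, 0.9]
grip_width: -0.0
time_s: 21.6
eef_pos: [561.9, -205.6, 69.3]
ee_rot: [-0.287, 0.646, -0.287, -0.646]
force: [2.1, -0.4, 0.5]
grip_width: 0.002
time_s: 21.85
eef_pos: [561.2, -205.0, 69.3]
ee_rot: [-0.287, 0.646, -0.287, -0.646]
force: [3.2, 0.3, 0.5]
grip_width: -0.0
```

```bash
for i in 1; do python3 -m jog '[[[0,0,0.001,0,0,0],[0,0,0,0,0,0]]]'; python3 -m jog '[[[0,0,0.001,0,0,0],[0,0,0,0,0,0]]]'; python3 -m jog '[[[0,0,0.001,0,0,0],[0,0,0,0,0,0]]]'; done
```

```text
time_s: 22.1
eef_pos: [561.1, -204.9, 69.4]
ee_rot: [-0.287, 0.647, -0.287, -0.645]
force: [6.7, -2.2, -2.6]
grip_width: -0.001
time_s: 22.35
eef_pos: [561.0, -204.8, 69.5]
ee_rot: [-0.287, 0.648, -0.287, -0.645]
force: [10.1, -6.4, -5.0]
grip_width: 0.0
time_s: 22.6
eef_pos: [560.9, -204.7, 69.6]
ee_rot: [-0.286, 0.649, -0.288, -0.644]
force: [13.6, -9.1, -7.7]
grip_width: -0.004
```

```bash
python3 -m jog '[[[0,0,-0.006,0,0,0],[0,0,-0.012,0,0,0],[0,0,-0.012,0,0,0],[-0.03,0,0,0,0,0],[-0.045,0,0,0,0,0],[-0.045,0,0,0,0,0],[-0.045,0,0,0,0,0],[-0.02,0,-0.03,0,0,0],[0,0,-0.04,0,0,0],[0,0,-0.04,0,0,0],[0,0,0,0,0,0],[0,0,0,0,0,0]]]'
python3 - <<'E'
from h import *
import cv2
s,R=st()
i=vision.capture("top")["image"][:,:,::-1]; cv2.imwrite("pics/t15.png",cv2.resize(i[165:295,245:445],(800,520),interpolation=cv2.INTER_CUBIC));cv2.imwrite("pics/t15f.png",cv2.resize(i,(784,588)))
i=vision.capture("scene")["image"][:,:,::-1]; cv2.imwrite("pics/s15.png",cv2.resize(i[145:285,110:310],(800,560),interpolation=cv2.INTER_CUBIC))
E
python3 pol.py pics/t15.png
```

```text
time_s: 24.1
eef_pos: [652.8, -306.2, 254.0]
ee_rot: [0.287, -0.646, 0.287, 0.647]
force: [0.5, 0.2, -0.2]
grip_width: -0.001
t 24.10 pos [ 652.8 -306.2  254. ] xax [-0.001  0.001 -1.   ] zyaw 132.2 q [-0.6   0.79  0.7   0.    1.65  1.81] F [ 0.5  0.2 -0.2] grip -0.00
pics/t15.png bottom rise 95.2 fall 103.0 mid 99.1
pics/t15.png right rise -23.8 fall -29.5 mid -26.6
pics/t15.png handle spoke rise 212.5 fall 221.8 mid 217.1
```

View pics/t15f.png

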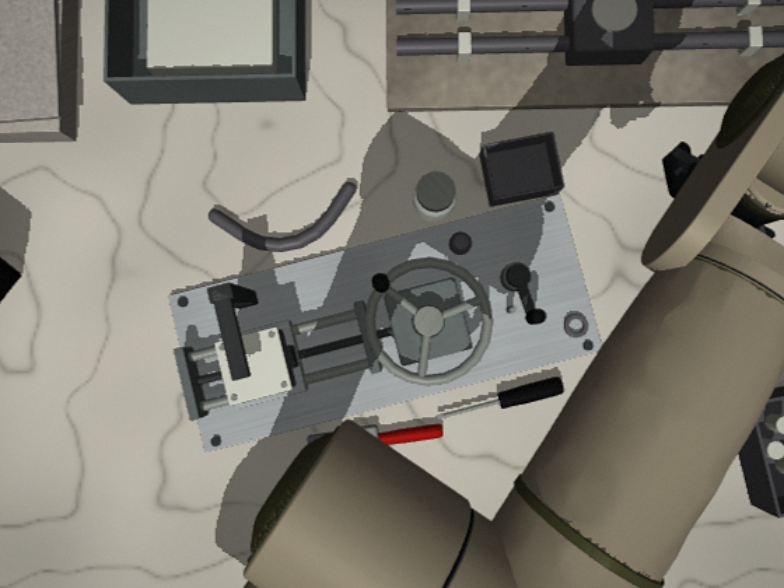

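View pics/s15.png

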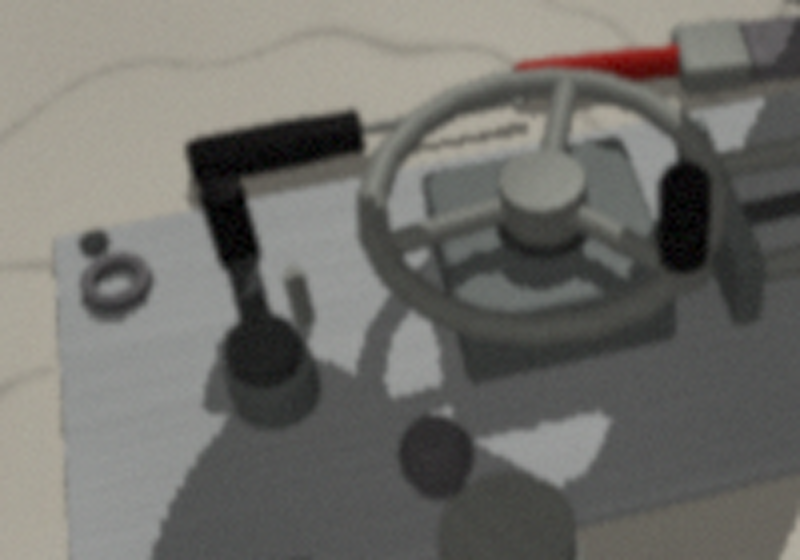

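Run:
```python
from h import *
T=vision.capture("top");S=vision.capture("scene")
k=ray(T,537/1.4,317/1.4,92); k2=ray(S,110+220/4,145+190/4,92); print(k.round(1),k2.round(1))
for q in(k,k2):
    v=q[:2]-np.array([608.0,-167.4]); print(np.hypot(*v), np.degrees(np.arctan2(*v[::-1])))
```

```text
[ 549.2 -183.5   92. ] [ 555.4 -183.1   92. ]
60.94804157452982 -164.63510575757866
54.85924881942042 -163.4092043432559
```

```bash
python3 -c "
from rig import workorder
print(workorder.finish_job())"
```

```text
the job is handed in; nothing more can be done
None
```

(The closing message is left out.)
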